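Load the dish warmer and hold its sprung hatch below the balance point

TASK

Slide the tray with its stack of dishes through the port in the side of the dish warmer until its closing plate is flush against the wall, the stack still standing in the tray. Then take the hatch by its bar, raise it clearly past its balance point, where its springs take over, without letting it fly open to its stop, and let it back down to about ten degrees below the balance point. Finish while still holding the hatch still there by hand, so that a colleague can look in; leave everything else on the bench where it stands.

Things in the scene. Friction and masses are not known exactly. Their poses are not given: they have to be found in the camera images.
- warmer: White bottomless box fixed on the worktop, 200 (x) x 140 (y) x 80 mm high; origin at the centre of its underside, x to its hinge side (away from the robot), y to its port side (robot's left), z up. The port in its +y wall (8 mm thick) is 112 mm wide about x = 0, open from the worktop up to 67 mm; inside, guide rails 22 mm high, 112 mm apart, lead on along -y. A flat hatch covers its top.
- port (a point): Middle of the port's sill: on the worktop, in the outer face of the warmer's +y wall (x = 0, y = 70 mm, z = 0 in the warmer's frame). The tray goes in along the warmer's -y. Home, the tray's origin is at x = 0, y = 18 mm in the warmer's frame, axes parallel.
- tray: Aluminium tray 104 x 104 mm, loose on the worktop, about 0.14 kg, walls 18 high and 4 thick, floor 4; origin at the centre of its underside, z up. Its -y end goes into the port first. At its +y end is a white closing plate, 132 wide (x), 6 thick, 3 to 63 high, inner face at y = 52 mm: home, this face lies on the warmer's outer wall. It is slid along the worktop, not lifted.
- tray_fin (a point): Where to grip the tray's black upright fin handle: 108 mm from the tray's origin along its +y, 58 mm above its underside. The fin is 12 mm thick (along x), reaches from the closing plate to y = 133 mm, and from 30 to 75 mm in height.
- dish_stack: Loose stack of capped petri dishes (one piece), 90 mm diameter, 47 mm high, standing in the middle of the tray with 3 mm of play all round; origin at the centre of its underside, z up.
- hatch (a joint): Opening angle of the hatch in rad: 0 shut (level), growing as its front edge rises, stop at 1.2. Hinge springs carry part of its 1.8 kg. The balance point is at 0.75 rad (43 degrees): below it the hatch falls shut by itself, above it the springs swing it open. It takes about 2.5 N up at the bar to start it, less and less towards the balance point; hinge friction is small.
- hatch_bar (a point): Middle of the hatch's round steel bar handle, 12 mm thick, 100 mm long, parallel to the warmer's y, 40 mm in front of the hatch's front edge (88 mm free between its two arms). It lies 240 mm from the hinge axis towards the robot (warmer's -x) and 12 mm above it with the hatch shut (94 mm over the worktop), and turns with the hatch about the hinge. The hatch is 22 mm thick.
- hatch_hinge (a point): Middle of the hatch's hinge axis, which runs along the warmer's y at x = 100 mm, z = 82 mm in the warmer's frame.
- bottle_a: Bystander: white plastic screw-cap bottle, 50 mm diameter, 95 mm high, origin at the centre of its underside.
- beaker: Bystander: small glass beaker, about 57 mm diameter, 68 mm high, origin at the centre of its underside.
- bottle_b: Bystander: small amber bottle, 50 mm diameter, 101 mm high, origin at the centre of its underside.
- marker: Bystander: marker pen lying flat, 122 mm long, 14 mm thick.
- tape: Bystander: roll of white tape lying flat, 75 mm across, 19 mm high.
Mind the look-alikes: they are no part of the job. Leave any blue or red look-alike of the dish_stack alone.

How it is judged:
By the outcome, as a careful person would: the job done as asked, in the order asked, and still so for the second after the job is handed in, while the arm keeps its last pose, push and grip.
It also fails if it takes over 72 s, if anything falls off the work surface, if the arm or the gripper's body presses on something with over 40 N, if the wrist force passes 120 N, or if a joint passes its speed limit or range.

ROBOT

A 6-joint arm with a two-finger parallel gripper is mounted at the origin on a cart in front of the work surface, level with it; the furniture and walls round the work are solid. World frame = base frame: x ahead of the robot, y to its left, z up, the work surface at z = 0. Lengths are in m, angles in degrees, forces in N, time in s.
With the tool pointing down it reaches from about 0.3 to 0.75 m from the base axis. Payload 8.5 kg.
Tool frame: the origin (TCP) lies at the very end of the fingers, on their centre line; the grasp point (between the pads) lies 19 mm behind it; z points along the fingers, y is the line along which they close (so a half turn about z gives the same grasp; the last joint's range is limited). The gripper opens to 85 mm and grips with 20 to 120 N. Pads are 22 mm wide; open, the fingers measure 114 mm over their backs; the gripper's body (76 mm by 85 mm) begins 54 mm behind the grasp point. The pads swing forward as they close: fully open they stand 13 mm farther back than shut.
Start: joints at [-81.205, 21.807, 74.336, -0, 83.858, -12.336], TCP at [0.198, -0.513, 0.231] pointing down, gripper open.
Joint ranges: [-178.18, 178.18], [-50.72, 133.34], [12.68, 142.11], [-81.47, 261.47], [9.98, 163.14], [-165.26, 165.26]. Speed limits (degrees/s): [136.94, 136.94, 180, 180, 180, 180].

INTERFACE

Orientations are given as a 3x3 rotation matrix whose columns are the frame's x, y, z axes.
In Python, from rig import * gives the robot as it stands. The module is installed in compiled form; this text tells all that it offers.
- The arm moves only by the shell command python3 -m pendant 'ROWS' [OPENING] [FORCE]. ROWS is JSON, a list of rows, each a list of 2 entries, a list of its own where there are three numbers: the shift along the tool's x, y, z as a fraction of full scale, then the turn, a rotation vector about the tool's x, y, z as a fraction of full scale. A call has 1 to 8 rows; each row shifts and turns the commanded pose from where the row before left it, along the tool's axes as they then stand; what a row does not reach is not made up. Full scale, the value 1, is 40 mm for a shift and 5 degrees for a turn. A row lasts 1/8 s, in which the tool goes at most 62.5 mm and 10.7 degrees, less where a joint would pass 70% of its speed; a pose out of reach is approached as far as the arm can. A call with a number of a shift or a turn outside -1 to 1 is refused whole. A call with a gripper value outside its range is refused whole. OPENING is the opening, from 0 (shut) to 1 (fully open), set as the call begins (- or left out, the last holds). The fingers move at their own pace and stop on an object; FORCE is the grip in N (left out, the last holds). Time passes only in rows, so rows that do not move let the fingers close. It gives the time, the measured TCP pose, the force, the opening and the grip force at its end, in the units of the state.
- observe(): the state, without advancing time (a new reading comes with each control period).
- get_image(name): name is "side" or "top"; returns a dict with "img" (400x640x3 uint8, blue, green, red), "range_z" (400x640 float32, m along the optical axis (not along the pixel's ray), 0 where there is no reading), "camera_matrix" (3x3 intrinsics, pixels), "dist_coeffs" ([k1, k2, p1, p2, k3] as OpenCV has them; the pictures are not rectified), "eye" and "rotation" of the camera in the world. Camera axes: x right, y down, z forward; pixel columns grow to the right and rows downward; lengths in m; the calibration is good to about 2 mm. A picture is of the moment at which its call begins.
- close_job(): hands the job in; it is judged then, once.
Trained networks look in the newest picture that a camera, given by its name, has taken for a name from the list of things; names that differ only in an ending like _2 or _b are one class to them, and where a whole thing is asked for, a point or a joint stands for the part that bears it (a point fixed in the world has none). Each returns a list of dicts, best first, with "conf" (0 to 1); they miss things now and then, are a little off and sometimes report something else, mostly with a low value. They report only what shows in the picture. A call takes as long as a camera call. They do not tell look-alikes from the thing itself.
- regions_of(camera, query): "mask" (400x640 bool, what is visible of it).
- landmark_of(camera, query): "point" ([x, y, z] in m, in world coordinates, good to about 4 mm: a listed point, or the origin of a listed thing).
The state is a dict: "time_s": time; "q": joint angles; "qvel": joint speeds; "joint_efforts": joint torques, N m; "position": TCP position; "tool_rot": TCP orientation; "ft_force": force on the tool from outside, world axes, zero at the start; "wrist_torque": the same for the moment, N m; "grip_width": finger opening in m; "gripper_force": force on a finger pad.
Only numpy, scipy, OpenCV 4.12 (cv2) and the standard library are available. Lean on these libraries where they do the work, as an engineer would, in place of code of your own. Each camera call takes 0.05 s, during which the arm holds its last target. There are 200 camera calls.

## Working session

There is one attempt and no reset: what is moved stays moved. The work goes in short steps, Python scripts to look and compute and a shell command to move; the robot and the scene stay as the last step left them, time stands still between calls to the robot, and variables do not carry over. Pictures are saved under pics/ and viewed, at most 10 in all, crops included, and the job is handed in when it is done.

```bash
mkdir -p pics; cat > h.py <<'E'
from rig import *
import numpy as np, cv2
def lm(names,cams=("side","top")):
    for c in cams:
        for n in names:
            for d in landmark_of(c,n)[:3]:
                print(c,n,round(d["conf"],2),np.round(d["point"],3))
E
python3 - <<'E'
from h import *
o=observe();print({k:np.round(v,3).tolist() for k,v in o.items()})
for c in("side","top"):
    g=get_image(c);cv2.imwrite(f"pics/{c}0.png",g["img"]);print(c,np.round(g["eye"],3))
lm(["warmer","port","tray","tray_fin","dish_stack","hatch_bar","hatch_hinge","bottle_a","beaker","marker","tape"])
E
```

```text
{'time_s': 0.0, 'q': [-81.205, 21.842, 74.384, -0.001, 83.858, -12.337], 'qvel': [-0.035, -0.014, -0.034, -0.078, -0.013, 0.072], 'joint_efforts': [-0.001, -44.847, -23.128, -0.0, 0.005, 0.0], 'position': [0.198, -0.513, 0.231], 'tool_rot': [[0.933, 0.361, -0.0], [0.361, -0.933, 0.001], [0.0, -0.001, -1.0]], 'ft_force': [-0.297, 0.591, 0.487], 'wrist_torque': [0.044, 0.033, 0.041], 'gripper_force': 0.0, 'grip_width': 0.085}
side [ 0.22  -1.08   0.982]
top [ 0.349 -0.     1.411]
side warmer 0.75 [ 0.602 -0.222 -0.002]
side tray 0.93 [ 0.498  0.144 -0.002]
side tray_fin 0.75 [0.516 0.248 0.055]
side dish_stack 0.75 [ 0.534  0.434 -0.002]
side dish_stack 0.71 [0.502 0.146 0.001]
side dish_stack 0.62 [ 0.397 -0.034 -0.   ]
side hatch_bar 0.98 [ 0.462 -0.213  0.096]
side hatch_bar 0.51 [ 0.561 -0.446  0.001]
side hatch_hinge 0.75 [ 0.698 -0.232  0.081]
side bottle_a 0.94 [ 0.566 -0.445  0.002]
side bottle_a 0.56 [0.716 0.226 0.001]
side beaker 0.93 [ 0.45  -0.441 -0.001]
side beaker 0.7 [0.426 0.449 0.002]
side marker 0.62 [0.428 0.449 0.001]
top warmer 0.94 [ 0.598 -0.225 -0.002]
top warmer 0.52 [ 0.462 -0.21   0.094]
top tray 0.89 [0.493 0.145 0.   ]
top tray_fin 0.68 [0.513 0.249 0.058]
top dish_stack 0.83 [0.493 0.148 0.005]
top dish_stack 0.68 [ 0.398 -0.037 -0.002]
top dish_stack 0.68 [0.426 0.312 0.   ]
top hatch_bar 0.75 [ 0.461 -0.209  0.093]
top hatch_bar 0.32 [ 0.701 -0.233  0.083]
top hatch_hinge 0.7 [ 0.599 -0.223 -0.002]
top bottle_a 0.67 [0.717 0.221 0.003]
top bottle_a 0.58 [ 0.562 -0.45  -0.003]
top beaker 0.58 [ 0.45  -0.44  -0.002]
top beaker 0.56 [0.495 0.147 0.002]
top marker 0.68 [ 0.421  0.446 -0.002]
top tape 0.85 [ 0.54   0.427 -0.001]
```

View pics/side0.png

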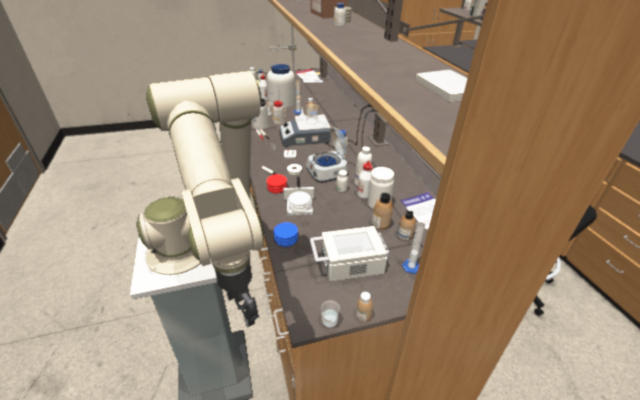

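View pics/top0.png

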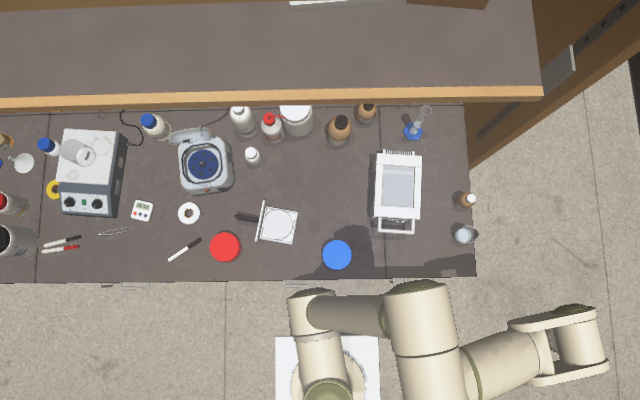

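The side view shows the warmer at (355,253) with its bar at (318,250), and the tray with its clear stack at (299,203). The top view shows the warmer at (397,190), its bar at (396,229), the tray at (277,225) and the fin at (246,217).

Dish stack candidates: blue at (337,254), red at (225,247), and the clear one inside the tray at (277,225). The clear one is the right one, because it stands in the tray. I'll refine the poses from depth and confirm with a crop.

```bash
cat >> h.py <<'E'
def cloud(c):
    g=get_image(c);K=g["camera_matrix"];Z=g["range_z"]
    v,u=np.mgrid[0:400,0:640]
    p=cv2.undistortPoints(np.stack([u,v],-1).reshape(-1,1,2).astype(np.float64),K,np.array(g["dist_coeffs"])).reshape(400,640,2)
    P=np.dstack([p*Z[...,None],Z])@np.array(g["rotation"]).T+np.array(g["eye"])
    P[Z==0]=np.nan
    return g["img"],P
def sel(P,lo,hi):
    return np.all((P>np.array(lo))&(P<np.array(hi)),-1)
def rect(Q): # min-area rect of xy points
    r=cv2.minAreaRect((Q[:,:2]*1000).astype(np.float32));return np.round(r[0],1),np.round(r[1],1),round(r[2],1)
E
python3 - <<'E'
from h import *
img,P=cloud("top")
big=cv2.resize(img[150:290,200:460],None,fx=3,fy=3,interpolation=cv2.INTER_CUBIC);cv2.imwrite("pics/crop1.png",big)
for n,lo,hi in [("hatch",[.48,-.33,.088],[.75,-.12,.12]),("bar",[.43,-.3,.085],[.48,-.12,.12]),("barhatch",[.43,-.33,.085],[.75,-.12,.12]),
  ("plate",[.42,.15,.048],[.6,.215,.068]),("fin",[.44,.218,.06],[.6,.32,.085]),("stack",[.43,.08,.044],[.56,.19,.056]),("trayrim",[.42,.07,.012],[.58,.21,.07])]:
    Q=P[sel(P,lo,hi)]
    if len(Q)>4: 
        c=Q[:,:2].mean(0);w=np.linalg.svd(Q[:,:2]-c)[2][0]
        print(n,len(Q),rect(Q),"mean",np.round(Q.mean(0),4),"axis",np.round(np.degrees(np.arctan(w[1]/w[0])),1),"z med",round(np.median(Q[:,2]),4))
for i in range(3): lm(["tray","tray_fin","hatch_bar","hatch_hinge","warmer","port"],("top","side"))
E
```

```text
hatch 3074 (array([ 593.5, -223.6]), array([142.1, 235.9]), 85.4) mean [ 0.5957 -0.2231  0.1005] axis -5.3 z med 0.1007
bar 187 (array([ 466.6, -212.7]), array([111.4,  27.7]), 88.2) mean [ 0.4622 -0.2151  0.0979] axis 87.6 z med 0.0979
barhatch 3305 (array([ 583.2, -223.3]), array([142. , 259.3]), 85.0) mean [ 0.5891 -0.2227  0.1002] axis -5.0 z med 0.1004
plate 343 (array([503.9, 182.4]), array([129.4,  60.6]), 0.1) mean [0.4964 0.1783 0.0544] axis 0.3 z med 0.0527
fin 76 (array([513.4, 247.6]), array([57.5, 12.3]), 79.3) mean [0.5127 0.2473 0.0727] axis 78.8 z med 0.0731
stack 649 (array([502.3, 145.8]), array([ 87.6, 108.1]), 87.6) mean [0.4929 0.1463 0.0501] axis 26.6 z med 0.0503
trayrim 1028 (array([495.7, 150.2]), array([112.6, 128.1]), 78.8) mean [0.4947 0.1538 0.0441] axis 64.3 z med 0.0492
top tray 0.63 [ 0.493  0.146 -0.002]
top tray_fin 0.77 [0.512 0.253 0.059]
top hatch_bar 0.72 [ 0.458 -0.209  0.091]
top hatch_bar 0.15 [0.491 0.149 0.004]
top hatch_hinge 0.75 [ 0.699 -0.234  0.083]
top warmer 0.84 [ 0.6   -0.222 -0.   ]
side tray 0.93 [ 0.498  0.144 -0.002]
side tray_f
[... 472 characters left out ...]
02]
side tray_fin 0.75 [0.516 0.248 0.055]
side hatch_bar 0.98 [ 0.462 -0.213  0.096]
side hatch_bar 0.51 [ 0.561 -0.446  0.001]
side hatch_hinge 0.75 [ 0.698 -0.232  0.081]
side warmer 0.75 [ 0.602 -0.222 -0.002]
top tray 0.63 [ 0.493  0.146 -0.002]
top tray_fin 0.77 [0.512 0.253 0.059]
top hatch_bar 0.72 [ 0.458 -0.209  0.091]
top hatch_bar 0.15 [0.491 0.149 0.004]
top hatch_hinge 0.75 [ 0.699 -0.234  0.083]
top warmer 0.84 [ 0.6   -0.222 -0.   ]
side tray 0.93 [ 0.498  0.144 -0.002]
side tray_fin 0.75 [0.516 0.248 0.055]
side hatch_bar 0.98 [ 0.462 -0.213  0.096]
side hatch_bar 0.51 [ 0.561 -0.446  0.001]
side hatch_hinge 0.75 [ 0.698 -0.232  0.081]
side warmer 0.75 [ 0.602 -0.222 -0.002]
```

View pics/crop1.png

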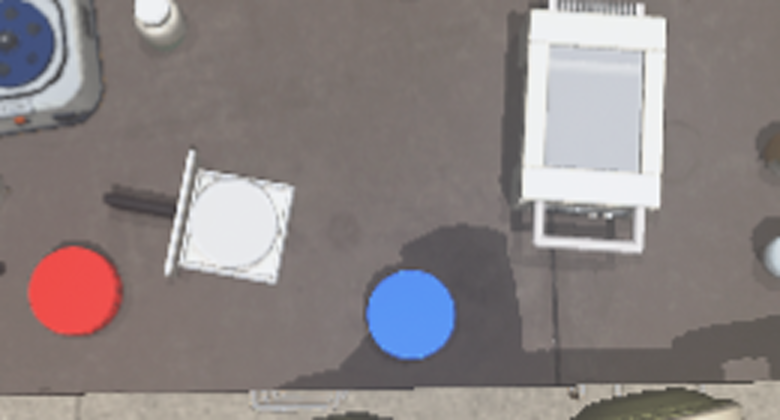

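The crop confirms it: the clear stack is in the tray at about (237,222), with the fin to its left at (140,205) and no blue or red on it. The tray yaw is about -11° and the warmer yaw about -5°. I'm moving to above the fin.

```bash
R='[[0.9,-0.94,0],[0,0,0]]'; python3 -m pendant '[[[0.89,-0.94,0],[0,0,0]],[[0.89,-0.94,0],[0,0,0]],[[0.89,-0.94,0],[0,0,0]],[[0.89,-0.94,0],[0,0,0]],[[0.89,-0.94,0],[0,0,0]],[[0.89,-0.94,0],[0,0,0]],[[0.89,-0.94,0],[0,0,0]],[[0.89,-0.94,0],[0,0,0]]]' 1 40
python3 -m pendant '[[[0.89,-0.94,0],[0,0,0]],[[0.89,-0.94,0],[0,0,0]],[[0.89,-0.94,0],[0,0,0]],[[0.89,-0.94,0],[0,0,0]],[[0.89,-0.94,0],[0,0,0]],[[0.89,-0.94,0],[0,0,0]],[[0.89,-0.94,0],[0,0,0]],[[0.89,-0.94,0],[0,0,0]]]'
python3 -m pendant '[[[0,0,0],[0,0,-1]],[[0,0,0],[0,0,-1]],[[0,0,0],[0,0,-1]],[[0,0,0],[0,0,-1]],[[0,0,0],[0,0,-1]],[[0,0,0],[0,0,-1]],[[0,0,0],[0,0,-1]],[[0,0,0],[0,0,-1]]]'
python3 -m pendant '[[[0,0,0],[0,0,-1]],[[0,0,0],[0,0,-1]],[[0,0,0],[0,0,-1]],[[0,0,0],[0,0,-0.6]],[[0,0,0],[0,0,0]],[[0,0,0],[0,0,0]]]'
```

```text
time_s: 4.05
position: [0.3559, -0.1282, 0.2316]
tool_rot: [[0.933, 0.36, 0.001], [0.36, -0.933, -0.0], [0.0, 0.001, -1.0]]
ft_force: [0.4, -0.0, 0.7]
grip_width: 0.085
gripper_force: 0.0
time_s: 5.05
position: [0.5132, 0.2552, 0.2314]
tool_rot: [[0.933, 0.361, 0.0], [0.361, -0.933, -0.0], [0.0, 0.0, -1.0]]
ft_force: [1.0, -0.6, 0.4]
grip_width: 0.0853
gripper_force: 0.0
time_s: 6.05
position: [0.5127, 0.2535, 0.2313]
tool_rot: [[0.48, 0.877, -0.0], [0.877, -0.48, 0.0], [-0.0, -0.0, -1.0]]
ft_force: [0.0, 0.8, -0.4]
grip_width: 0.0856
gripper_force: 0.0
time_s: 6.8
position: [0.5127, 0.2535, 0.2313]
tool_rot: [[0.19, 0.982, -0.0], [0.982, -0.19, -0.0], [-0.0, -0.0, -1.0]]
ft_force: [1.5, 0.1, -0.4]
grip_width: 0.0854
gripper_force: 0.0
```

```bash
python3 -m pendant '[[[0,0,0.9],[0,0,0]],[[0,0,0.9],[0,0,0]],[[0,0,0.9],[0,0,0]],[[0,0,0.9],[0,0,0]],[[0,0,0.6],[0,0,0]],[[0,0,0.6],[0,0,0]],[[0,0,0],[0,0,0]],[[0,0,0],[0,0,0]]]' 0.55 40
python3 -m pendant '[[[0,0,0],[0,0,0]],[[0,0,0],[0,0,0]],[[0,0,0],[0,0,0]],[[0,0,0],[0,0,0]],[[0,0,0],[0,0,0]],[[0,0,0],[0,0,0]],[[0,0,0],[0,0,0]],[[0,0,0],[0,0,0]]]' 0 40
python3 - <<'E'
from h import *
img,P=cloud("top")
cv2.imwrite("pics/c2.png",cv2.resize(img[150:290,200:460],None,fx=3,fy=3))
for n,lo,hi in [("stack",[.43,.08,.044],[.56,.19,.056]),("trayrim",[.42,.07,.012],[.58,.21,.07])]:
    Q=P[sel(P,lo,hi)];print(n,rect(Q))
E
```

```text
time_s: 7.8
position: [0.5132, 0.2536, 0.0402]
tool_rot: [[0.189, 0.982, 0.001], [0.982, -0.189, 0.0], [0.001, 0.001, -1.0]]
ft_force: [-0.8, 0.5, -0.3]
grip_width: 0.0467
gripper_force: 0.0
time_s: 8.8
position: [0.5131, 0.2537, 0.04]
tool_rot: [[0.189, 0.982, 0.001], [0.982, -0.189, 0.0], [0.001, 0.001, -1.0]]
ft_force: [-0.8, 0.9, 5.5]
grip_width: 0.0117
gripper_force: 40.8
stack (array([503.2, 146.4]), array([ 87.2, 110.3]), 89.8)
trayrim (array([494.6, 152.1]), array([116.8, 127.6]), 79.6)
```

```bash
python3 -m pendant '[[[-0.1,0.07,0],[0,0,-0.05]],[[-0.2,0.14,0],[0,0,-0.05]],[[-0.21,0.14,0],[0,0,-0.05]],[[-0.21,0.14,0],[0,0,-0.05]],[[-0.21,0.14,0],[0,0,-0.05]],[[-0.21,0.14,0],[0,0,-0.05]],[[-0.21,0.14,0],[0,0,-0.05]],[[-0.21,0.14,0],[0,0,-0.05]]]'
python3 -m pendant '[[[-0.21,0.14,0],[0,0,-0.05]],[[-0.21,0.14,0],[0,0,-0.05]],[[-0.21,0.14,0],[0,0,-0.05]],[[-0.21,0.14,0],[0,0,-0.05]],[[-0.21,0.14,0],[0,0,-0.05]],[[-0.21,0.14,0],[0,0,-0.05]],[[-0.21,0.14,0],[0,0,-0.05]],[[-0.21,0.14,0],[0,0,-0.05]]]'
python3 -m pendant '[[[-0.21,0.14,0],[0,0,-0.05]],[[-0.21,0.14,0],[0,0,-0.05]],[[-0.21,0.14,0],[0,0,-0.05]],[[-0.21,0.14,0],[0,0,-0.05]],[[-0.21,0.14,0],[0,0,-0.05]],[[-0.21,0.14,0],[0,0,-0.05]],[[-0.15,0.14,0],[0,0,-0.05]],[[-0.1,0.07,0],[0,0,-0.05]]]'
cat > m.py <<'E'
from h import *
img,P=cloud("top")
cv2.imwrite("pics/%d.png"%int(observe()["time_s"]*100),cv2.resize(img[130:270,240:480],None,fx=3,fy=3,interpolation=cv2.INTER_CUBIC))
o=observe();t=o["position"];R=o["tool_rot"];print(o["time_s"],np.round(t,4),np.round(o["ft_force"],1),"toolyaw",np.degrees(np.arctan2(R[1][0],R[0][0]))-90)
# warmer frame
a=np.radians(-5.0);W=np.array([.600,-.2235]);Rw=np.array([[np.cos(a),-np.sin(a)],[np.sin(a),np.cos(a)]])
print("tool in warmer",np.round((np.array(t[:2])-W)@Rw,4))
for n,lo,hi in [("hatch",[.48,-.33,.088],[.75,-.12,.12]),("tray",[.5,-.12,.010],[.72,.02,.035]),("stack",[.5,-.12,.044],[.7,.03,.054])]:
    Q=P[sel(P,lo,hi)]
    if len(Q)>9: q=(Q[:,:2]-W)@Rw;print(n,len(Q),rect(q),"z",np.round(np.percentile(Q[:,2],[5,50,95]),3),"wframe min/max",np.round(np.percentile(q,[1,99],axis=0),4).tolist())
E
python3 m.py; ls pics
```

```text
time_s: 9.85
position: [0.5435, 0.1853, 0.0401]
tool_rot: [[0.154, 0.988, 0.001], [0.988, -0.154, 0.001], [0.001, 0.001, -1.0]]
ft_force: [-2.2, 3.9, 7.1]
grip_width: 0.0119
gripper_force: 41.1
time_s: 10.85
position: [0.5785, 0.1124, 0.0401]
tool_rot: [[0.119, 0.993, 0.001], [0.993, -0.119, 0.001], [0.001, 0.001, -1.0]]
ft_force: [-1.7, 4.7, 7.4]
grip_width: 0.0113
gripper_force: 41.2
time_s: 11.85
position: [0.6138, 0.0479, 0.0401]
tool_rot: [[0.085, 0.996, 0.0], [0.996, -0.085, 0.001], [0.001, 0.0, -1.0]]
ft_force: [-3.1, 3.9, 8.5]
grip_width: 0.0118
gripper_force: 41.2
11.9 [0.6141 0.0475 0.0401] [-0.6  2.8  6.8] toolyaw -4.878744030869456
tool in warmer [-0.0096  0.2712]
hatch 3087 (array([-6.4, -1. ]), array([235.4, 141.5]), 0.3) z [0.093 0.101 0.107] wframe min/max [[-0.1092, -0.0694], [0.1041, 0.0687]]
tray 188 (array([-32.8, 162.7]), array([105.4, 152.4]), 87.5) z [0.011 0.017 0.027] wframe min/max [[-0.0753, 0.1108], [0.0412, 0.2145]]
stack 569 (array([-14.3, 174.3]), array([ 87.2, 115.2]), 19.1) z [0.045 0.049 0.053] wframe min/max [[-0.0528, 0.1208], [0.0317, 0.2058]]
1190.png
c2.png
crop1.png
side0.png
top0.png
```

```bash
cat > m2.py <<'E'
from m import *
for n,Pc in(("top",P),("side",cloud("side")[1])):
    q=np.dstack([(Pc[...,:2]-W)@Rw,Pc[...,2]])
    def S(lo,hi): return q[sel(q,lo,hi)]
    H=S([-.13,-.03,.088],[.14,.03,.115]);B=S([-.17,-.03,.085],[-.128,.03,.11])
    print(n,"hatch x",np.round(np.percentile(H[:,0],[.5,99.5]),4),"bar x",np.round(B.mean(0),4) if len(B) else None)
    H=S([-.09,-.1,.095],[.09,.1,.11]);print(" hatch y",np.round(np.percentile(H[:,1],[.5,99.5]),4))
    yt=(np.array(t[:2])-W)@Rw
    T=S([yt[0]-.09,yt[1]-.066,.05],[yt[0]+.09,yt[1]-.045,.068])
    print(" plate x",len(T),np.round(np.percentile(T[:,0],[0,1,99,100]),4),"y",np.round(T[:,1].mean(),4))
    if len(T): print(" slope deg",np.degrees(np.polyfit(T[:,0],T[:,1],1)[0]))
    K=S([yt[0]-.06,yt[1]-.165,.044],[yt[0]+.06,yt[1]-.062,.056]);
    if len(K): print(" stack x",np.round(np.percentile(K[:,0],[1,99]),4),"y",np.round(np.percentile(K[:,1],[1,99]),4))
E
python3 m2.py
```

```text
11.95 [0.6141 0.0475 0.04  ] [-0.7  1.2  6.3] toolyaw -4.8854130820571555
tool in warmer [-0.0096  0.2712]
hatch 3082 (array([-6.6, -0.8]), array([235.7, 141.9]), 0.7) z [0.093 0.101 0.107] wframe min/max [[-0.1092, -0.0693], [0.1037, 0.0687]]
tray 181 (array([-16.8, 164.5]), array([116.7, 109.6]), 1.8) z [0.011 0.017 0.024] wframe min/max [[-0.0752, 0.1104], [0.0422, 0.2144]]
stack 587 (array([ -9.8, 162.7]), array([88.2, 88.2]), 67.5) z [0.045 0.05  0.053] wframe min/max [[-0.0516, 0.1202], [0.0332, 0.2056]]
top hatch x [-0.1004  0.1076] bar x [-0.1408 -0.0004  0.0976]
 hatch y [-0.0702  0.0688]
 plate x 23 [-0.0763 -0.076  -0.0057 -0.0043] y 0.2142
 slope deg -4.615904641553266
 stack x [-0.0516  0.0329] y [0.1205 0.2041]
side hatch x [-0.0979  0.1095] bar x [-0.1388 -0.0008  0.0968]
 hatch y [-0.0748  0.0654]
 plate x 93 [-0.0716 -0.0712  0.0563  0.0566] y 0.2128
 slope deg 0.15682610528590832
 stack x [-0.0515  0.0352] y [0.1233 0.2086]
```

View pics/1190.png

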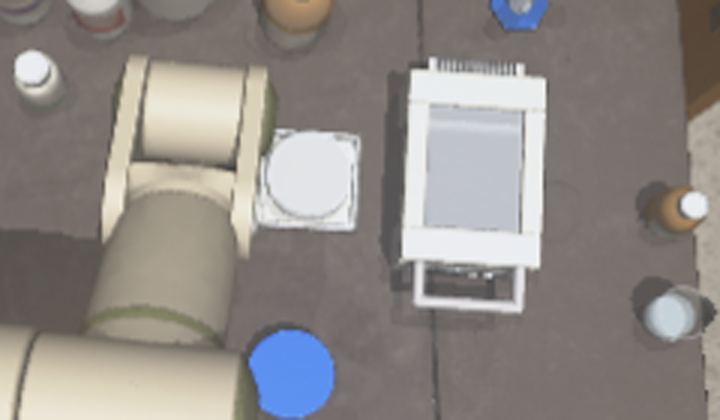

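```bash
python3 -m pendant '[[[-0.06,0.04,0],[0,0,0]],[[-0.1,0.06,0],[0,0,0]],[[-0.1,0.06,0],[0,0,0]],[[-0.1,0.06,0],[0,0,0]],[[-0.04,0.005,0],[0,0,0]],[[0,0,0],[0,0,0]]]'
python3 m2.py
```

```text
time_s: 12.75
position: [0.6217, 0.0314, 0.0401]
tool_rot: [[0.085, 0.996, 0.001], [0.996, -0.085, 0.001], [0.001, 0.001, -1.0]]
ft_force: [-0.4, 4.0, 6.9]
grip_width: 0.0117
gripper_force: 40.9
12.8 [0.6217 0.0313 0.0401] [-0.1  3.7  6. ] toolyaw -4.869354398618782
tool in warmer [-0.0006  0.2558]
hatch 3084 (array([-7.2, -1.2]), array([235.3, 141.7]), 0.0) z [0.093 0.101 0.107] wframe min/max [[-0.109, -0.0694], [0.1032, 0.0688]]
tray 131 (array([ -6.3, 155.8]), array([112.7, 103.7]), 5.3) z [0.011 0.017 0.031] wframe min/max [[-0.0629, 0.1018], [0.0507, 0.1989]]
stack 584 (array([-14.4, 149.3]), array([ 87.7, 115.9]), 83.6) z [0.045 0.05  0.053] wframe min/max [[-0.0437, 0.1065], [0.0417, 0.1891]]
top hatch x [-0.1001  0.1075] bar x [-0.1408  0.      0.0978]
 hatch y [-0.0706  0.0693]
 plate x 13 [-0.0671 -0.0669 -0.0006  0.0001] y 0.1984
 slope deg -6.55407184175713
 stack x [-0.043   0.0415] y [0.1056 0.1886]
side hatch x [-0.098   0.1098] bar x [-0.1388 -0.0005  0.0971]
 hatch y [-0.0753  0.0653]
 plate x 97 [-0.0617 -0.0615  0.0643  0.0661] y 0.1977
 slope deg -0.14635377156458415
 stack x [-0.0425  0.0453] y [0.1235 0.1935]
```

```bash
python3 -m pendant '[[[-0.08,0,0],[0,0,0]],[[-0.15,0,0],[0,0,0]],[[-0.15,0,0],[0,0,0]],[[-0.15,0,0],[0,0,0]],[[-0.15,0,0],[0,0,0]],[[-0.15,0,0],[0,0,0]],[[-0.15,0,0],[0,0,0]],[[-0.15,0,0],[0,0,0]]]'
python3 -m pendant '[[[-0.1,0,0],[0,0,0]],[[-0.1,0,0],[0,0,0]],[[-0.1,0,0],[0,0,0]],[[-0.1,0,0],[0,0,0]]]'
python3 m2.py | head -2
```

```text
time_s: 13.85
position: [0.6179, -0.0136, 0.0401]
tool_rot: [[0.085, 0.996, 0.002], [0.996, -0.085, 0.001], [0.001, 0.001, -1.0]]
ft_force: [-0.1, 4.2, 6.1]
grip_width: 0.0115
gripper_force: 41.0
time_s: 14.35
position: [0.6165, -0.0295, 0.0401]
tool_rot: [[0.085, 0.996, 0.002], [0.996, -0.085, 0.001], [0.001, 0.002, -1.0]]
ft_force: [0.5, 4.4, 6.0]
grip_width: 0.0115
gripper_force: 41.0
14.4 [ 0.6165 -0.03    0.0401] [-0.3  3.3  5.5] toolyaw -4.8753289441158785
tool in warmer [-0.0004  0.1942]
```

```bash
python3 -m pendant '[[[-0.1,0,0],[0,0,0]],[[-0.15,0,0],[0,0,0]],[[-0.2,0,0],[0,0,0]],[[-0.2,0,0],[0,0,0]],[[-0.2,0,0],[0,0,0]],[[-0.2,0,0],[0,0,0]],[[-0.15,0,0],[0,0,0]],[[-0.15,0,0],[0,0,0]]]'
python3 -m pendant '[[[-0.1,0,0],[0,0,0]],[[-0.08,0,0],[0,0,0]],[[-0.04,0,0],[0,0,0]],[[-0.04,0,0],[0,0,0]]]'
python3 m2.py | head -2
```

```text
time_s: 15.45
position: [0.612, -0.0834, 0.0401]
tool_rot: [[0.085, 0.996, 0.002], [0.996, -0.085, 0.001], [0.001, 0.001, -1.0]]
ft_force: [0.5, 4.9, 7.2]
grip_width: 0.0118
gripper_force: 41.0
time_s: 15.95
position: [0.6111, -0.0936, 0.0402]
tool_rot: [[0.085, 0.996, 0.002], [0.996, -0.085, 0.001], [0.001, 0.001, -1.0]]
ft_force: [0.6, 4.7, 7.6]
grip_width: 0.0114
gripper_force: 41.1
16.0 [ 0.611  -0.0938  0.0401] [-0.3  3.5  6.6] toolyaw -4.859230682923993
tool in warmer [-0.0003  0.1302]Traceback (most recent call last):
  File "m2.py", line 10, in <module>
    print(" plate x",len(T),np.round(np.percentile(T[:,0],[0,1,99,100]),4),"y",np.round(T[:,1].mean(),4))
                                     ~~~~~~~~~~~~~^^^^^^^^^^^^^^^^^^^^^
    return _quantile_unchecked(
        a, q, axis, out, overwrite_input, method, keepdims, weights)
    return _ureduce(a,
                    func=_quantile_ureduce_func,
    ...<5 lines>...
                    overwrite_input=overwrite_input,
                    method=method)
    r = func(a, **kwargs)
    result = _quantile(arr,
                       quantiles=q,
    ...<2 lines>...
                       out=out,
                       weights=wgt)
    slices_having_nans = np.isnan(arr[-1, ...])
                                  ~~~^^^^^^^^^
IndexError: index -1 is out of bounds for axis 0 with size 0
```

Now creep in 1 mm steps until the force jumps.

```bash
for i in 1 2 3; do :; done
python3 -m pendant '[[[-0.025,0,0],[0,0,0]],[[-0.025,0,0],[0,0,0]]]'|sed -n 2,4p
python3 -m pendant '[[[-0.025,0,0],[0,0,0]],[[0,0,0],[0,0,0]]]'|sed -n 2,4p
python3 -m pendant '[[[-0.025,0,0],[0,0,0]],[[0,0,0],[0,0,0]]]'|sed -n 2,4p
```

```text
position: [0.6109, -0.0955, 0.0401]
tool_rot: [[0.085, 0.996, 0.001], [0.996, -0.085, 0.001], [0.001, 0.001, -1.0]]
ft_force: [0.8, 4.7, 7.2]
position: [0.6108, -0.0967, 0.0401]
tool_rot: [[0.085, 0.996, 0.001], [0.996, -0.085, 0.001], [0.001, 0.001, -1.0]]
ft_force: [0.7, 4.7, 7.2]
position: [0.6109, -0.0975, 0.0401]
tool_rot: [[0.085, 0.996, 0.002], [0.996, -0.085, 0.001], [0.001, 0.002, -1.0]]
ft_force: [1.2, 5.5, 6.5]
```

```bash

python3 -m pendant '[[[-0.025,0,0],[0,0,0]],[[0,0,0],[0,0,0]]]'|sed -n '2p;4p'
python3 -m pendant '[[[-0.02,0,0],[0,0,0]],[[0,0,0],[0,0,0]]]'|sed -n '2p;4p'
python3 -m pendant '[[[-0.02,0,0],[0,0,0]],[[0,0,0],[0,0,0]]]'|sed -n '2p;4p'
```

```text
position: [0.6111, -0.0979, 0.0402]
ft_force: [3.8, 8.3, 6.7]
position: [0.6111, -0.0978, 0.0402]
ft_force: [3.6, 12.8, 7.8]
position: [0.6111, -0.0979, 0.0402]
ft_force: [5.0, 16.7, 7.8]
```

```bash

python3 -m pendant '[[[-0.025,0,0],[0,0,0]],[[-0.01,0,0],[0,0,0]],[[0,0,0],[0,0,0]]]'
python3 -c "
from rig import *;print(observe()['wrist_torque'])"
```

```text
time_s: 17.92
position: [0.6111, -0.0979, 0.0401]
tool_rot: [[0.084, 0.996, 0.003], [0.996, -0.084, 0.006], [0.006, 0.002, -1.0]]
ft_force: [6.5, 23.6, 7.5]
grip_width: 0.0112
gripper_force: 41.2
[ 3.05236306 -0.70089811 -0.24533516]
```

```bash

python3 -m pendant '[[[0,0,0],[0,0,0]],[[0,0,0],[0,0,0]],[[0,0,0],[0,0,0]],[[0,0,0],[0,0,0]],[[0,0,0],[0,0,0]],[[0,0,0],[0,0,0]]]' 0.45
python3 -m pendant '[[[0,0,-0.2],[0,0,0]],[[0,0,-0.6],[0,0,0]],[[0,0,-0.9],[0,0,0]],[[0,0,-0.9],[0,0,0]],[[0,0,-0.9],[0,0,0]],[[0,0,-0.9],[0,0,0]],[[0,0,-0.9],[0,0,0]],[[0,0,0],[0,0,0]]]'
python3 - <<'E'
from h import *
a=np.radians(-5.0);W=np.array([.600,-.2235]);Rw=np.array([[np.cos(a),-np.sin(a)],[np.sin(a),np.cos(a)]])
for c in("top","side"):
    img,P=cloud(c);cv2.imwrite(f"pics/{c}3.png",cv2.resize(img[140:260,340:460] if c=="top" else img[190:300,270:420],None,fx=4,fy=4,interpolation=cv2.INTER_CUBIC))
    q=np.dstack([(P[...,:2]-W)@Rw,P[...,2]])
    T=q[sel(q,[-.08,.066,.055],[.08,.085,.068])]
    F=q[sel(q,[-.03,.085,.06],[.03,.16,.085])]
    print(c,len(T),len(F),np.polyfit(T[:,0],T[:,1],1) if len(T)>5 else 0,np.round(F.mean(0),4) if len(F) else 0, np.round(np.percentile(F[:,1],[1,99]),4) if len(F) else 0)
    lm(["tray","tray_fin","dish_stack","hatch_bar"],(c,))
E
```

```text
time_s: 18.68
position: [0.6099, -0.1024, 0.0393]
tool_rot: [[0.085, 0.996, 0.0], [0.996, -0.085, -0.0], [-0.0, 0.0, -1.0]]
ft_force: [-0.2, 0.7, -0.1]
grip_width: 0.0387
gripper_force: 0.0
time_s: 19.68
position: [0.6107, -0.1025, 0.2549]
tool_rot: [[0.085, 0.996, 0.006], [0.996, -0.085, -0.002], [-0.002, 0.006, -1.0]]
ft_force: [0.8, 0.2, -0.8]
grip_width: 0.0384
gripper_force: 0.0
top 27 1 [0.01997823 0.07165407] [0.0033 0.0864 0.0722] [0.0864 0.0864]
top tray 0.45 [0.541 0.431 0.   ]
top dish_stack 0.94 [ 0.428  0.309 -0.001]
top hatch_bar 0.82 [ 0.458 -0.21   0.093]
top hatch_bar 0.63 [0.718 0.222 0.005]
side 0 30 0 [-0.0007  0.1212  0.0721] [0.0989 0.1446]
side tray_fin 0.5 [ 0.614 -0.101  0.054]
side dish_stack 0.77 [ 0.395 -0.034  0.004]
side dish_stack 0.54 [0.429 0.31  0.   ]
side hatch_bar 0.55 [ 0.46  -0.213  0.096]
```

```bash

python3 -m pendant '[[[-0.4,-0.47,0],[0,0,0]],[[-0.6,-0.7,0],[0,0,0]],[[-0.6,-0.7,0],[0,0,0]],[[-0.6,-0.7,0],[0,0,0]],[[-0.6,-0.7,0],[0,0,0]],[[-0.23,-0.25,0],[0,0,0]],[[0,0,0],[0,0,0]]]' 0.33
python3 - <<'E'
from h import *
a=np.radians(-5.0);W=np.array([.600,-.2235]);Rw=np.array([[np.cos(a),-np.sin(a)],[np.sin(a),np.cos(a)]])
print((np.array(observe()["position"][:2])-W)@Rw)
for c in("top","side"):
    img,P=cloud(c);cv2.imwrite(f"pics/{c}4.png",cv2.resize(img[140:260,340:460] if c=="top" else img[190:300,270:420],None,fx=4,fy=4,interpolation=cv2.INTER_CUBIC))
    q=np.dstack([(P[...,:2]-W)@Rw,P[...,2]])
    T=q[sel(q,[-.08,.066,.04],[.08,.085,.07])]
    F=q[sel(q,[-.03,.085,.06],[.03,.16,.085])]
    H=q[sel(q,[-.09,-.1,.095],[.09,.1,.11])]
    print(c,len(T),len(F),np.degrees(np.polyfit(T[:,0],T[:,1],1)[0]) if len(T)>5 else 0,np.round(T.mean(0),4),np.round(F.mean(0),4), np.round(np.percentile(F[:,1],[1,99]),4),"hatch y",np.round(np.percentile(H[:,1],[.5,99.5]),4))
a=cv2.imread("pics/top4.png");b=cv2.imread("pics/side4.png");h=max(a.shape[0],b.shape[0])
f=lambda i:cv2.resize(i,(400,300));cv2.imwrite("pics/both4.png",np.hstack([f(a),f(b)]))
E
```

```text
time_s: 21.05
position: [0.4594, -0.2114, 0.2515]
tool_rot: [[0.086, 0.996, 0.0], [0.996, -0.086, 0.0], [0.0, 0.0, -1.0]]
ft_force: [0.0, 0.7, 0.2]
grip_width: 0.0282
gripper_force: 0.0
[-0.14114066 -0.0001814 ]
top 127 92 -0.27318720624895915 [-0.0035  0.0729  0.0588] [-0.0023  0.1177  0.0722] [0.0861 0.1484] hatch y [-0.07    0.0691]
side 0 30 0 [nan nan nan] [-0.0003  0.1228  0.0702] [0.1009 0.1477] hatch y [-0.0743  0.0653]<stdin>:10: RuntimeWarning: Mean of empty slice.
  ret = um.true_divide(
```

View pics/both4.png

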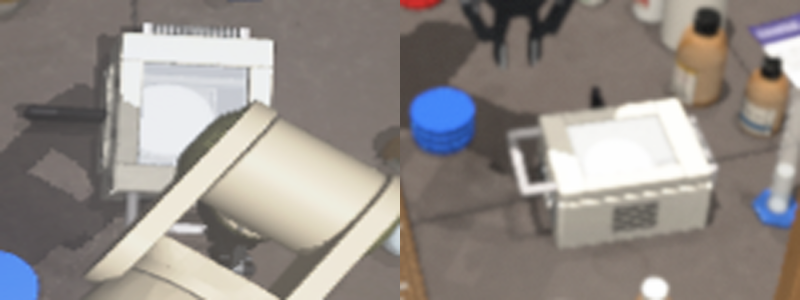

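The tray is flush and square: the plate lies on the wall at left (110,120), and the stack stands upright under the window at (175,125). Lowering onto the bar.

```bash

python3 -m pendant '[[[0,0,0.6],[0,0,0]],[[0,0,0.8],[0,0,0]],[[0,0,0.8],[0,0,0]],[[0,0,0.8],[0,0,0]],[[0,0,0.6],[0,0,0]],[[0,0,0.5],[0,0,0]],[[0,0,0.3],[0,0,0]],[[0,0,0],[0,0,0]]]'
python3 -m pendant '[[[0,0,0],[0,0,0]],[[0,0,0],[0,0,0]],[[0,0,0],[0,0,0]],[[0,0,0],[0,0,0]],[[0,0,0],[0,0,0]],[[0,0,0],[0,0,0]]]' 0 30
python3 - <<'E'
import numpy as np
# arc of bar: steps (warmer x, z) per angle
f=lambda t:np.array([-.24*np.cos(t)+.012*np.sin(t),.24*np.sin(t)+.012*np.cos(t)])
th=np.r_[0:0.9:.04,.9]
prev=f(0)
for t in th[1:]: 
    p=f(t);print(round(t,2),np.round((p-prev)/.04,3),np.round((p-f(0)),4));prev=p
print("0.575",f(.575)-f(0))
E
```

```text
time_s: 22.15
position: [0.4596, -0.2106, 0.0748]
tool_rot: [[0.084, 0.996, -0.001], [0.996, -0.084, 0.001], [0.001, -0.001, -1.0]]
ft_force: [0.4, 0.6, -0.3]
grip_width: 0.0282
gripper_force: 0.0
time_s: 22.9
position: [0.4614, -0.2114, 0.0764]
tool_rot: [[0.085, 0.996, 0.005], [0.996, -0.085, -0.002], [-0.001, 0.005, -1.0]]
ft_force: [8.8, 1.7, -2.5]
grip_width: 0.0108
gripper_force: 31.0
0.04 [0.017 0.24 ] [0.0007 0.0096]
0.08 [0.026 0.239] [0.0017 0.0191]
0.12 [0.036 0.238] [0.0032 0.0286]
0.16 [0.045 0.236] [0.005  0.0381]
0.2 [0.055 0.234] [0.0072 0.0474]
0.24 [0.064 0.232] [0.0097 0.0567]
0.28 [0.073 0.229] [0.0127 0.0659]
0.32 [0.082 0.226] [0.016  0.0749]
0.36 [0.091 0.222] [0.0196 0.0838]
0.4 [0.1   0.218] [0.0236 0.0925]
0.44 [0.109 0.214] [0.028  0.1011]
0.48 [0.117 0.21 ] [0.0327 0.1095]
0.52 [0.126 0.205] [0.0377 0.1177]
0.56 [0.134 0.2  ] [0.043  0.1257]
0.6 [0.142 0.194] [0.0487 0.1334]
0.64 [0.149 0.188] [0.0547 0.141 ]
0.68 [0.157 0.182] [0.0609 0.1482]
0.72 [0.164 0.176] [0.0675 0.1553]
0.76 [0.171 0.169] [0.0743 0.162 ]
0.8 [0.177 0.162] [0.0814 0.1685]
0.84 [0.184 0.155] [0.0887 0.1747]
0.88 [0.19  0.147] [0.0963 0.1806]
0.9 [0.097 0.071] [0.1002 0.1835]
0.575 [0.04511986 0.12859066]
```

```bash

python3 -m pendant '[[[0,0.05,0],[0,0,0]],[[0,0,0],[0,0,0]],[[0,0.01,-0.12],[0,0,0]],[[0,0.01,-0.12],[0,0,0]],[[0,0.02,-0.24],[0,0,0]],[[0,0.035,-0.24],[0,0,0]],[[0,0.045,-0.24],[0,0,0]],[[0,0,0],[0,0,0]]]'
python3 -m pendant '[[[0,0.055,-0.235],[0,0,0]],[[0,0.064,-0.232],[0,0,0]],[[0,0.073,-0.229],[0,0,0]],[[0,0.082,-0.226],[0,0,0]],[[0,0.091,-0.222],[0,0,0]],[[0,0.1,-0.218],[0,0,0]],[[0,0,0],[0,0,0]],[[0,0,0],[0,0,0]]]'
```

```text
time_s: 23.9
position: [0.4662, -0.2118, 0.1145]
tool_rot: [[0.085, 0.996, 0.001], [0.996, -0.085, -0.001], [-0.001, 0.001, -1.0]]
ft_force: [-2.6, -1.8, -2.0]
grip_width: 0.0104
gripper_force: 30.5
time_s: 24.9
position: [0.484, -0.2133, 0.1689]
tool_rot: [[0.085, 0.996, -0.002], [0.996, -0.085, -0.0], [-0.0, -0.002, -1.0]]
ft_force: [-7.1, -3.1, 0.8]
grip_width: 0.011
gripper_force: 30.1
```

```bash

python3 -m pendant '[[[0,0.09,-0.214],[0,0,0]],[[0,0.1,-0.21],[0,0,0]],[[0,0.12,-0.205],[0,0,0]],[[0,0.134,-0.2],[0,0,0]],[[0,0.142,-0.194],[0,0,0]],[[0,0.149,-0.188],[0,0,0]],[[0,0.157,-0.182],[0,0,0]],[[0,0,0],[0,0,0]]]'
python3 -m pendant '[[[0,0.08,-0.088],[0,0,0]],[[0,0.084,-0.088],[0,0,0]],[[0,0.085,-0.085],[0,0,0]],[[0,0.086,-0.084],[0,0,0]],[[0,0.088,-0.081],[0,0,0]],[[0,0.089,-0.081],[0,0,0]],[[0,0,0],[0,0,0]],[[0,0,0],[0,0,0]]]'
```

```text
time_s: 25.9
position: [0.5201, -0.2164, 0.2257]
tool_rot: [[0.085, 0.996, -0.0], [0.996, -0.085, -0.001], [-0.001, -0.0, -1.0]]
ft_force: [-9.5, -1.1, 5.7]
grip_width: 0.0107
gripper_force: 29.8
time_s: 26.9
position: [0.5401, -0.2182, 0.2464]
tool_rot: [[0.085, 0.996, 0.0], [0.996, -0.085, -0.002], [-0.002, 0.0, -1.0]]
ft_force: [-10.8, -1.6, 11.7]
grip_width: 0.0102
gripper_force: 30.5
```

```bash

python3 -m pendant '[[[0,-0.035,-0.035],[0,0,0]],[[0,0,0],[0,0,0]]]'
cat > ang.py <<'E'
from h import *
a=np.radians(-5.0);W=np.array([.600,-.2235]);Rw=np.array([[np.cos(a),-np.sin(a)],[np.sin(a),np.cos(a)]])
o=observe();p=np.array(o["position"]);d=np.r_[(p[:2]-W)@Rw,p[2]+.019];v=d-[.1,0,.082]
print("tool est",np.round(d,4),"r",np.hypot(v[0],v[2]),"theta",np.arctan2(v[2],-v[0])-np.arctan2(.012,.24))
for c in("top","side"):
    img,P=cloud(c);cv2.imwrite(f"pics/{c}_{int(o['time_s']*100)}.png",img)
    q=np.dstack([(P[...,:2]-W)@Rw,P[...,2]])
    H=q[sel(q,[-.06,-.068,.11],[.09,.068,.28])]
    if len(H)<30: print(c,len(H));continue
    # robust line fit z = a x + b of the upper surface
    for _ in range(6):
        f=np.polyfit(H[:,0],H[:,2],1);r=H[:,2]-np.polyval(f,H[:,0]);H=H[abs(r)<max(.004,1.5*r.std())]
    print(c,len(H),"theta",np.arctan(-f[0]),"x range",H[:,0].min(),H[:,0].max())
E
python3 ang.py
```

```text
time_s: 27.15
position: [0.5396, -0.2181, 0.246]
tool_rot: [[0.085, 0.996, 0.001], [0.996, -0.085, -0.001], [-0.001, 0.001, -1.0]]
ft_force: [-0.3, -4.0, 0.1]
grip_width: 0.0108
gripper_force: 29.8
tool est [-6.07e-02  1.00e-04  2.65e-01] r 0.2435409515213899 theta 0.8003327227163306
top 297 theta 0.8177919328421536 x range -0.028117622517482142 0.08804601498628174
side 392 theta 0.8021501111759662 x range -0.059311521061600994 0.08852852637311871
```

```bash

python3 -m pendant '[[[0,0.092,-0.08],[0,0,0]],[[0,0.092,-0.078],[0,0,0]],[[0,0.093,-0.077],[0,0,0]],[[0,0.094,-0.075],[0,0,0]],[[0,0.095,-0.073],[0,0,0]],[[0,0,0],[0,0,0]],[[0,0,0],[0,0,0]],[[0,0,0],[0,0,0]]]'
python3 ang.py
```

```text
time_s: 28.25
position: [0.5577, -0.2196, 0.2612]
tool_rot: [[0.085, 0.996, 0.0], [0.996, -0.085, -0.0], [-0.0, 0.0, -1.0]]
ft_force: [-3.7, -3.5, 3.9]
grip_width: 0.0106
gripper_force: 30.4
tool est [-4.250e-02  2.000e-04  2.802e-01] r 0.24409715194712528 theta 0.8974159957957477
top 305 theta 0.8918526977556319 x range -0.040943146057086086 0.0895794214550936
side 243 theta 0.8779422003219507 x range -0.04387665699202992 0.08967582561000839
```

```bash

python3 -m pendant '[[[0,-0.097,0.072],[0,0,0]],[[0,-0.097,0.072],[0,0,0]],[[0,-0.095,0.075],[0,0,0]],[[0,-0.093,0.077],[0,0,0]],[[0,-0.091,0.079],[0,0,0]],[[0,-0.09,0.081],[0,0,0]],[[0,-0.088,0.083],[0,0,0]],[[0,-0.086,0.085],[0,0,0]]]'
python3 -m pendant '[[[0,-0.084,0.087],[0,0,0]],[[0,-0.083,0.088],[0,0,0]],[[0,-0.081,0.09],[0,0,0]],[[0,-0.079,0.091],[0,0,0]],[[0,-0.077,0.093],[0,0,0]],[[0,-0.075,0.094],[0,0,0]],[[0,0,0],[0,0,0]],[[0,0,0],[0,0,0]]]'
python3 ang.py
```

```text
time_s: 29.35
position: [0.5284, -0.2169, 0.2355]
tool_rot: [[0.085, 0.996, 0.0], [0.996, -0.085, 0.0], [0.0, 0.0, -1.0]]
ft_force: [3.1, -4.0, -1.3]
grip_width: 0.0106
gripper_force: 29.8
time_s: 30.35
position: [0.5093, -0.2152, 0.2139]
tool_rot: [[0.085, 0.996, -0.0], [0.996, -0.085, 0.0], [0.0, -0.0, -1.0]]
ft_force: [2.4, -4.0, -2.7]
grip_width: 0.011
gripper_force: 29.5
tool est [-0.0911  0.0003  0.2329] r 0.24349249230886022 theta 0.6182800802431352
top 533 theta 0.6169237972422894 x range -0.05635129487800274 0.08965415235354379
side 549 theta 0.6343079597760485 x range -0.055060876368953134 0.08193023833336456
```

```bash

python3 -m pendant '[[[0,-0.05,0.065],[0,0,0]],[[0,-0.058,0.075],[0,0,0]],[[0,-0.055,0.075],[0,0,0]],[[0,0,0],[0,0,0]],[[0,0,0],[0,0,0]],[[0,0,0],[0,0,0]],[[0,0,0],[0,0,0]],[[0,0,0],[0,0,0]]]'
python3 ang.py; python3 - <<'E'
from h import *
import glob
t=cv2.imread(sorted(glob.glob("pics/top_3*.png"))[-1])[100:270,280:480];s=cv2.imread(sorted(glob.glob("pics/side_3*.png"))[-1])[170:340,260:460]
cv2.imwrite("pics/fin.png",np.hstack([cv2.resize(i,(400,340),interpolation=cv2.INTER_CUBIC) for i in(t,s)]))
E
```

```text
time_s: 31.45
position: [0.5029, -0.2147, 0.2053]
tool_rot: [[0.085, 0.996, 0.0], [0.996, -0.085, 0.0], [0.0, 0.0, -1.0]]
ft_force: [4.1, -3.9, -3.0]
grip_width: 0.0107
gripper_force: 29.4
tool est [-0.0975  0.0003  0.2243] r 0.2434272663503295 theta 0.5743281001432122
top 613 theta 0.5674129853626901 x range -0.05988291425502829 0.0896897144423076
side 580 theta 0.5925728332940324 x range -0.059710343432493235 0.08038066270514874
```

View pics/fin.png

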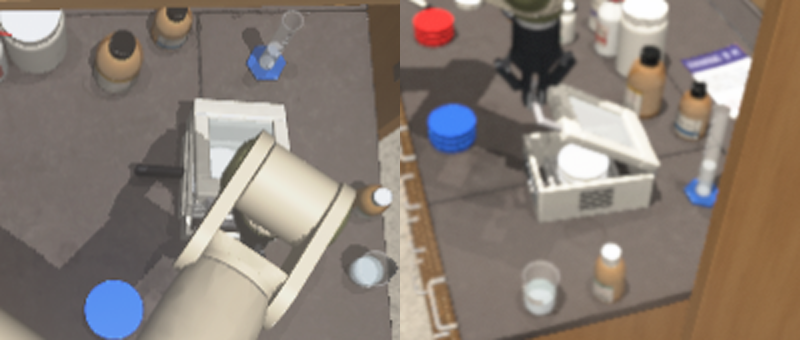

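The hatch is held at about 0.575 rad with the bar in the gripper at (540,95). The stack stands upright inside at (583,165), the fin and plate are home at (160,172), and the bystanders haven't moved. Handing in.

```bash
python3 -c "
from rig import *;print(close_job())"
```

```text
the job is handed in; nothing more can be done
None
```

The job is handed in: the tray is home with its closing plate flush and the stack standing, and the hatch was raised to about 0.89 rad, then lowered and held still by its bar at about 0.575 rad, 10° below balance.

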